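# Fit the jar funnel and send the jar under the filler

### The arm

A 6-joint arm with a two-finger parallel gripper is mounted at the origin on the work surface. World frame = base frame: x ahead of the robot, y to its left, z up, the work surface at z = 0. Lengths are in mm, angles in rad, forces in N, time in s.
With the tool pointing down it reaches from about 350 to 975 mm from the base axis. Payload 7.1 kg.
Tool frame: the origin (TCP) lies at the very end of the fingers, on their centre line; the grasp point (between the pads) lies 19 mm behind it; z points along the fingers, y is the direction in which the jaws open and shut (so a half turn about z gives the same grasp; the last joint's range is limited). The gripper opens to 88 mm and grips with 3 to 60 N. Pads are 20 mm wide; open, the fingers measure 115 mm over their backs; the gripper's body (75 mm by 178 mm) begins 61 mm behind the grasp point.
Start: joints at [1.306, 0.423, 1.63, -0, 1.089, -0.019], TCP at [152.051, 606.206, 222.675] pointing down, gripper open.
Joint ranges: [-3, 3], [-0.9, 2.11], [0.09, 2.58], [-1.31, 4.45], [0.11, 2.69], [-2.54, 2.54]. Speed limits (rad/s): [2.39, 2.39, 3.01, 3.14, 3.14, 3.14].

### API

Orientations are given as a rotation vector (axis times angle).
In Python, from workcell import * gives the robot as it stands.
- The arm moves only by the tool play_rows, never from a script. Its argument "plan" is text: rows parted by semicolons, each of 7 numbers parted by spaces: the finger opening in cm, from 0 to 8.78, then the shift along the tool's x, y, z in cm, then the turn, a rotation vector about the tool's x, y, z in degrees. A call has 1 to 20 rows; each row shifts and turns the commanded pose from where the row before left it, along the tool's axes as they then stand; what a row does not reach is not made up. A row lasts 1/8 s, in which the tool goes at most 62.5 mm and 10.7 degrees, less where a joint would pass 70% of its speed; a pose out of reach is approached as far as the arm can. A call is refused whole if a number of a shift passes 6.25 or a number of a turn 10.7, either way. A call with a gripper value outside its range is refused whole. The fingers move at their own pace and stop on an object; the grip force is fixed at half the most. Time passes only in rows, so rows that do not move let the fingers close. It gives the time, the measured TCP pose, the force and the opening at its end, in the units of the state.
- get_obs(): the state, without advancing time (a new reading comes with each control period).
- get_image(name): name is "scene" or "top" or "wrist"; returns a dict with "pixels" (480x640x3 uint8, red, green, blue), "range_z" (480x640 float32, mm along the optical axis (not along the pixel's ray), 0 where there is no reading), "fx", "fy", "cx", "cy" (pixels), "eye" and "attitude" of the camera in the world. Camera axes: x right, y down, z forward; pixel columns grow to the right and rows downward; lengths in mm; the calibration is good to about 2 mm. A picture is of the moment at which its call begins.
- close_job(): hands the job in, once; it reports no verdict.
The state is a dict: "t": time; "qpos": joint angles; "qvel": joint speeds; "joint_torque": joint torques, N m; "ee_pos": TCP position; "orientation": TCP orientation; "ft_force": force on the tool from outside, world axes, zero at the start; "moment": the same for the moment, N m; "width": finger opening in mm.
Only numpy, scipy, OpenCV 4.12 (cv2) and the standard library are available. Lean on these libraries where they do the work, as an engineer would, in place of code of your own. Each camera call takes 0.05 s, during which the arm holds its last target. There are 200 camera calls.

### The job

Get the jar ready for filling: lift the steel funnel off its hook on the utensil rack (the flat skimmer stays hanging), set it down on the chopping board and let go, then take it again and seat it upright, spout down, in the mouth of the open jar on the filler's carriage, and let go of it again. Only then slide the carriage (it has an upright handle) all the way to its stop under the filler spout, with the funnel still seated. Leave the other things where they are.

Things in the scene. Friction and masses are not known exactly. Their poses are not given: they have to be found in the camera images.
- funnel: Steel jar funnel, 90 g. Origin: centre of spout's open end; z runs along the axis to the mouth (up when standing on its spout). Outside: spout 44 mm dia, z 0-26 mm; cone to 64 mm dia, z 26-40; rim band 64 mm dia, z 40-52. Handle tab 26 mm wide (y), 5 thick, 52 long leaves the rim at x -31, z 46 mm towards -x, rising 25 deg. Hanging, it is turned +62 deg about its y from standing, +x as the rack's.
- funnel_slot (a point): Centre of the 12 x 24 mm hook slot in the funnel's tab, 18 mm from the tab's end, at x -62, z 60 mm in the funnel's frame. Hanging, the tab points up (within 5 deg), the mouth faces the rack's post, away from the robot. The tab's long edges (26 mm apart) can be gripped from above, a finger either side of the hook. The rim begins 34 mm below this point.
- funnel_rim (a point): Point on the funnel's axis at mid-height of its rim band, 46 mm above the spout's end. The 64 mm rim can be gripped here from above when the funnel stands on its spout. Set down leaning by up to about 20 deg it falls upright onto its spout.
- rack: Utensil rack, fixed: steel foot 120 x 100 mm, one 14 mm post 75 mm behind (+x of) the hooks and a 12 mm cross bar along y, 191 mm high, with two hooks 130 mm apart pointing to the rack's -x (towards the robot). Origin on the table midway below the hooks' low points. Funnel and skimmer hang on either hook, in the rack's own yaw.
- hook_left (a point): Low point of the left (+y) hook's 7 mm bar, on its axis, 180 mm above the table. The bar rises gently to the cross bar (+x) and turns up to a round tip 12 mm to -x, its top 11.5 mm above this point. The 24 mm slots pass over it if raised straight up by 9 to 15 mm (no more: then the slot's lower end meets the bar) and drawn to -x.
- hook_right (a point): The same point of the right (-y) hook.
- board: Wooden chopping board 190 x 220 x 18 mm (x, y, z), fixed, origin at the centre of its underside; its top is 18 mm above the table.
- filler: Filling station, fixed: white track along its y (y -305 to +55 mm, 80 mm wide); past its +y end a column with an arm, a clear hopper (90 mm dia, up to 307 mm high, centred at y +85 mm) and a steel spout over the filling place. Origin on the table below the spout: the jar's axis when the carriage is at its stop.
- spout (a point): Lower end of the filler's spout, 146.5 mm above the table: about 20 mm above the rim of a seated funnel at the stop, so the funnel cannot be put in there.
- carriage (a joint): Position in m of the jar carriage along the filler's +y: 0 at the far end from the spout, 0.15 m at the stop under the spout. It starts between 0 and 0.04. Sliding friction about 2 N, no spring; it stays where it is left. Carriage plate 70 mm wide, its top 26 mm above the table.
- jar_mouth (a point): Centre of the open jar's mouth, at the rim, 106 mm above the table. The clear glass jar (64 mm dia, 80 mm high, mouth 52 mm inside, 58 mm outside) is fixed on the carriage. A seated funnel's cone rests on the mouth's inner edge, spout end about 32 mm below the rim.
- carriage_handle (a point): Point on the axis of the carriage's upright wooden handle, 69 mm above the table, 120 mm from the jar's axis to the filler's -y: 16 mm post with a 21 mm ball on top, top 100 mm above the table. Can be gripped from above at this point; a funnel tab pointing at the handle would be in the gripper's way.
- skimmer_disc (a point): Bystander: centre of the disc (68 mm diameter, 5 mm thick, perforated) of the flat steel skimmer that hangs on the other hook by a tab like the funnel's.
- stopper: Bystander: cork stopper, 28 mm diameter, 26 mm high, on the board's far left corner.
- preserve_jar: Bystander: closed glass jar, 72 mm diameter, 105 mm high, with a lid; origin under its centre.
- spice_jar: Bystander: small closed jar, 44 mm diameter, 70 mm high; origin under its centre.
- bowl: Bystander: white bowl, 104 mm diameter, 40 mm high; origin under its centre.
- spoon: Bystander: wooden spoon lying on the table.
- mug: Bystander: white mug, 76 mm diameter, 85 mm high; origin under its centre.
Mind the look-alikes: they are no part of the job. Leave any brown or yellow look-alike of the funnel alone.

How it is judged (in metres and radians):
On the way, in this order (a step that is already met when the one before it is completed fails the run):
1. the funnel is off its hook: its slot is more than 60 mm from both hooks (distance between funnel_slot and hook_left above 0.06 m and distance between funnel_slot and hook_right above 0.06 m), for 0.1 s.
2. the funnel rests on the chopping board and the gripper has let go of it (contact force between funnel and board above 0.2 N and contact force between each of the arm, the fingers and funnel below 0.05 N and linear speed of funnel below 0.03 m/s), for 0.2 s.
3. the funnel is seated in the jar's mouth, upright, spout down, and released (horizontal distance between funnel and jar_mouth below 0.008 m and z of funnel in the frame of jar_mouth below -0.025 m and angle between funnel's own z axis and vertical below 0.12 rad and contact force between the fingers and funnel below 0.05 N), for 0.2 s.
4. the carriage is at its stop under the spout (value of joint carriage above 0.145 m), for 0.2 s.
At the end, for the whole second after the job is handed in: The carriage is at its stop (within 5 mm), and the funnel sits at rest in the jar's mouth: its spout end within 8 mm of the jar's axis sideways and at least 25 mm below the jar's rim, its axis within 0.12 rad of vertical (value of joint carriage above 0.145 m and horizontal distance between funnel and jar_mouth below 0.008 m and z of funnel in the frame of jar_mouth below -0.025 m and angle between funnel's own z axis and vertical below 0.12 rad and linear speed of funnel below 0.02 m/s); the robot touches nothing.
It fails at once if the skimmer is moved by more than 50 mm (distance of skimmer_disc from where it was at the start of the episode above 0.05 m).
It fails at once if a bystander (stopper, closed jars, bowl, spoon, mug) is moved by more than 30 mm (distance of any of stopper, preserve_jar, spice_jar, bowl, spoon, mug from where it was at the start of the episode above 0.03 m).
It also fails if it takes over 72 s, if anything falls off the work surface, if the arm or the gripper's body presses on something with over 40 N, if the wrist force passes 120 N, or if a joint passes its speed limit or range.

## Working session

There is one attempt and no reset: what is moved stays moved. The work goes in short steps, Python scripts to look and compute and a tool call to move; the robot and the scene stay as the last step left them, time stands still between calls to the robot, and variables do not carry over. Pictures are saved under pics/ and viewed, about 8 in all and at most 12, crops included, and the job is handed in when it is done.

Besides the shell and the picture viewer there is one more tool, called after "Request:" by a JSON object that holds its "op" and its "data". play_rows: Moves the arm, as the interface text tells. Its arguments: {"type":"object","properties":{"plan":{"type":"string"}},"required":["plan"]}

```bash
mkdir -p pics; ls; cat > h.py <<'E'
from workcell import *
import numpy as np, cv2
from scipy.spatial.transform import Rotation as R
def cam(name):
    im=get_image(name); return im
def Rm(im):
    a=np.array(im["attitude"],float)
    return a if a.shape==(3,3) else (R.from_rotvec(a).as_matrix() if a.size==3 else R.from_quat(a).as_matrix())
def pts(im):
    z=im["range_z"]; v,u=np.mgrid[:480,:640]
    p=np.stack([(u-im["cx"])/im["fx"]*z,(v-im["cy"])/im["fy"]*z,z],-1)
    return p@Rm(im).T+np.array(im["eye"])
def ray(im,u,v,h):
    d=Rm(im)@np.array([(u-im["cx"])/im["fx"],(v-im["cy"])/im["fy"],1]); e=np.array(im["eye"])
    return e+d*(h-e[2])/d[2]
def proj(im,p):
    c=Rm(im).T@(np.array(p)-np.array(im["eye"])); return c[0]/c[2]*im["fx"]+im["cx"],c[1]/c[2]*im["fy"]+im["cy"]
E
python3 - <<'E'
from h import *
import pickle
print(get_obs())
for n in ["scene","top"]:
    im=cam(n); pickle.dump(im,open(n+".pkl","wb")); print(n,im["eye"],im["attitude"],im["fx"],im["cx"],im["cy"])
    cv2.imwrite(f"pics/{n}1.png",im["pixels"][...,::-1])
E
```

```text
pics
{'t': 0.0, 'qpos': array([ 1.30601584e+00,  4.23834805e-01,  1.63069628e+00, -1.98307794e-06,
        1.08860242e+00, -1.89929474e-02]), 'qvel': array([-1.52723309e-03,  1.07262428e-03,  4.53100323e-04,  3.48410316e-05,
       -4.16853170e-04, -2.40772734e-04]), 'joint_torque': array([-2.90247037e-03, -5.44613600e+01, -2.73660654e+01,  6.42358046e-02,
        2.29083037e-02, -1.31697775e-04]), 'ee_pos': array([151.89895325, 605.67938066, 221.9030019 ]), 'orientation': array([-3.85083028e-01, -3.11768369e+00,  2.39627634e-03]), 'ft_force': array([ 0.48371626, -0.69593821, -0.55045886]), 'moment': array([-0.01065289,  0.03993907,  0.01860223]), 'width': 87.75932389197366}
scene [1179.11177442  -20.45405102  741.12986149] [-1.73569941 -1.79405691  0.71716681] 433.8774963581963 321.17500029806604 239.18091915930947
top [3.29333273e+02 9.12058033e-01 1.40592628e+03] [-2.12606616  2.1080397  -0.19579082] 571.5698849735029 325.2011343884272 240.52684398850673
```

View pics/scene1.png

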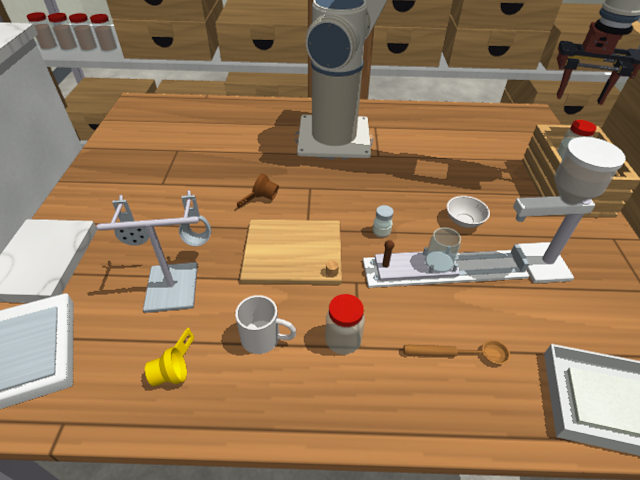

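View pics/top1.png

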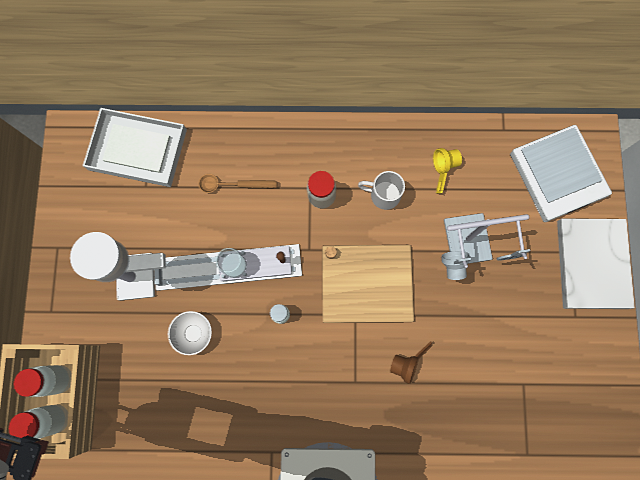

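The grey steel funnel hangs on the left (+y) hook, at scene (195,230) and top (455,265). The skimmer is at scene (132,233), the brown look-alike at scene (265,187) and the yellow one at (168,365). The filler has its jar at top (232,263) and its handle at (281,257), and the board is at top (367,284) with the stopper on its far left corner.

```bash
python3 - <<'E'
from h import *
import pickle
T=pickle.load(open("top.pkl","rb")); S=pickle.load(open("scene.pkl","rb"))
PT=pts(T); PS=pts(S)
def reg(P,m): return P[m]
v,u=np.mgrid[:480,:640]
def box(a,b,c,d): return (u>=a)&(u<=b)&(v>=c)&(v<=d)
# table check
print("table z top",np.median(PT[box(440,500,340,370)][:,2]),"scene",np.median(PS[box(100,200,420,430)][:,2]))
# crossbar
for nm,P,b in(("top",PT,box(440,540,195,290)),("scene",PS,box(85,225,185,260))):
    p=P[b]; q=p[(p[:,2]>150)&(p[:,2]<240)]
    for z0 in range(150,215,5):
        k=q[(q[:,2]>=z0)&(q[:,2]<z0+5)]
        if len(k): print(nm,z0,len(k),k.min(0).round(),k.max(0).round())
# board
hsv=cv2.cvtColor(T["pixels"],cv2.COLOR_RGB2HSV)
b=box(300,430,230,335)&(abs(PT[...,2]-18)<6)
c=cv2.convexHull(np.argwhere(b)[:,::-1].astype(np.int32)); r=cv2.minAreaRect(c); print("board px",r,[ray(T,*x,18).round(1) for x in cv2.boxPoints(r)])
for n,x in dict(stopper=(331,252,44),jar=(232,263,106),handle=(281,257,100),hopper=(98,256,307),foot=(466,238,5)).items(): print(n,ray(T,*x).round(1))
s=T["pixels"][195:295,430:545,::-1]; a=cv2.resize(s,None,fx=5,fy=5,interpolation=cv2.INTER_CUBIC)
cv2.imwrite("pics/c1.png",a)
s=S["pixels"][180:280,90:225,::-1]; cv2.imwrite("pics/c2.png",cv2.resize(s,None,fx=5,fy=5,interpolation=cv2.INTER_CUBIC))
E
```

```text
table z top -0.23073254797077425 scene -1.544472630847281
top 150 10 [ 525. -418.  150.] [ 607. -276.  154.]
top 155 9 [ 528. -419.  155.] [ 606. -277.  160.]
top 160 14 [ 525. -420.  160.] [ 607. -275.  164.]
top 165 9 [ 524. -405.  165.] [ 606. -277.  169.]
top 170 9 [ 526. -430.  171.] [ 605. -276.  175.]
top 175 7 [ 528. -423.  177.] [ 604. -284.  180.]
top 180 78 [ 513. -430.  180.] [ 603. -276.  185.]
top 185 171 [ 510. -433.  185.] [ 629. -253.  190.]
top 190 289 [ 510. -430.  190.] [ 628. -252.  195.]
top 195 216 [ 577. -430.  195.] [ 625. -254.  200.]
top 200 13 [ 593. -426.  200.] [ 619. -262.  202.]
scene 150 59 [ 527. -431.  150.] [ 618. -277.  155.]
scene 155 66 [ 529. -429.  155.] [ 620. -279.  160.]
scene 160 49 [ 529. -425.  160.] [ 618. -277.  165.]
scene 165 34 [ 530. -430.  165.] [ 618. -277.  170.]
scene 170 47 [ 527. -430.  170.] [ 618. -278.  175.]
scene 175 55 [ 526. -432.  175.] [ 619. -279.  180.]
scene 180 121 [ 521. -432.  180.] [ 627. -259.  185.]
scene 185 303 [ 513. -431.  185.] [ 631. -255.  190.]
scene 190 389 [ 520. -433.  190.] [ 631. -255.  195.]
scene 195 189 [ 596. -431.  195.] [ 628. -258.  198.]
board px ((356.4999694824219, 283.5), (112.99998474121094, 76.99998474121094), -0.0) [array([398.9,  71.8,  18. ]), array([587.5,  75.1,  18. ]), array([ 589.7, -203.8,   18. ]), array([ 401.3, -200. ,   18. ])]
stopper [566.1  -1.6  44. ]
jar [527.8 226.2 106. ]
handle [543.6 114.2 100. ]
hopper [508.8 454.1 307. ]
foot [ 611.  -338.2    5. ]
```

View pics/c1.png

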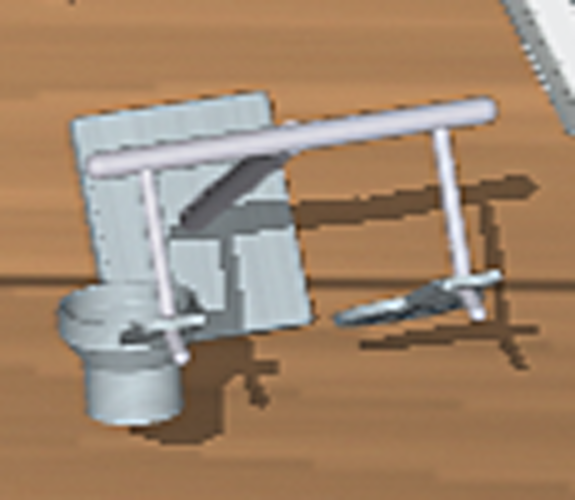

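View pics/c2.png

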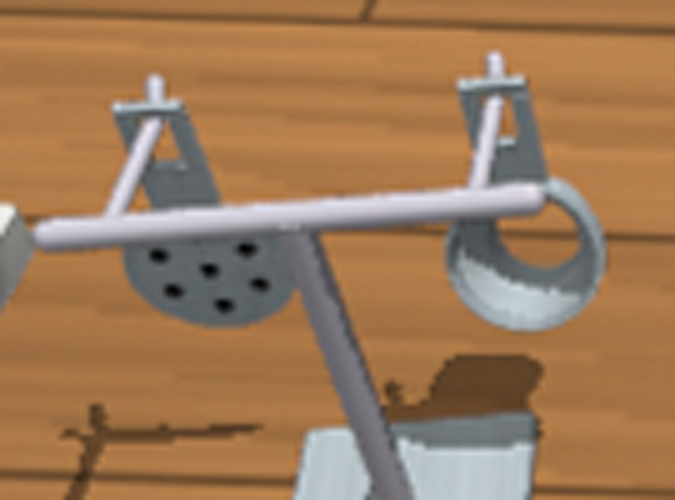

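```bash
python3 - <<'E'
from h import *
import pickle
T=pickle.load(open("top.pkl","rb")); S=pickle.load(open("scene.pkl","rb"))
def tri(a,b):
    A=[];B=[]
    for im,(x,y) in((T,a),(S,b)):
        d=Rm(im)@np.array([(x-im["cx"])/im["fx"],(y-im["cy"])/im["fy"],1]); d/=np.linalg.norm(d)
        M=np.eye(3)-np.outer(d,d); A.append(M); B.append(M@np.array(im["eye"]))
    return np.linalg.lstsq(np.vstack(A),np.hstack(B),rcond=None)[0].round(1)
t=lambda x,y:(430+x/5,195+y/5); s=lambda x,y:(90+x/5,180+y/5)
print("tab top c",tri(t(164,327),s(492,84)),ray(T,*t(164,327),189.5),ray(S,*s(492,84),189.5))
print("tab L/R",tri(t(123,335),s(525,82)),tri(t(205,319),s(461,86)))
print("tip",tri(t(180,358),s(494,58)),ray(T,*t(180,358),190),ray(S,*s(494,58),190))
print("skim tip",tri(t(477,314),s(156,80)))
PT=pts(T);PS=pts(S)
for P,n in((PT,"top"),(PS,"scene")):
    q=P.reshape(-1,3); q=q[(q[:,2]>188)&(q[:,2]<202)&(q[:,0]>592)&(q[:,0]<640)&(q[:,1]<-240)&(q[:,1]>-450)]
    f=np.polyfit(q[:,1],q[:,0],1); print(n,"bar yaw",np.degrees(-np.arctan(f[0])),"x at y=-300",np.polyval(f,-300), q[:,1].min(),q[:,1].max())
# jar, handle, track
q=PT.reshape(-1,3); 
h=q[(q[:,2]>82)&(q[:,2]<102)&(abs(q[:,0]-543)<25)&(abs(q[:,1]-114)<25)]; print("handle top",len(h),h.mean(0),h.min(0),h.max(0))
q=PS.reshape(-1,3); h=q[(q[:,2]>60)&(q[:,2]<102)&(abs(q[:,0]-543)<25)&(abs(q[:,1]-114)<25)]; print("handle scene",len(h),h.mean(0),h.min(0),h.max(0))
for n,r in(("top",(60,200,320,310)),("scene",(350,130,625,300))):
    im=T if n=="top" else S; a,b,c,d=r
    cv2.imwrite(f"pics/f_{n}.png",cv2.resize(im["pixels"][b:d,a:c,::-1],None,fx=2.9,fy=2.9,interpolation=cv2.INTER_CUBIC))
a=cv2.imread("pics/f_top.png");b=cv2.imread("pics/f_scene.png");print(a.shape,b.shape)
w=max(a.shape[1],b.shape[1]); pad=lambda i:cv2.copyMakeBorder(i,0,0,0,w-i.shape[1],cv2.BORDER_CONSTANT)
k=np.vstack([pad(a),pad(b)]); k=cv2.resize(k,None,fx=.74,fy=.74); cv2.imwrite("pics/c3.png",k);print(k.shape)
E
```

```text
tab top c [ 526.3 -289.   183.4] [ 524.70046232 -284.80720738  189.5       ] [ 533.06330452 -289.02212469  189.5       ]
tab L/R [ 523.4 -274.1  182.3] [ 529.1 -303.5  184.6]
tip [ 512.1 -293.2  185.2] [ 511.21660743 -291.04677827  190.        ] [ 517.83523807 -291.80761686  190.        ]
skim tip [ 532.3 -421.5  185.8]
top bar yaw 7.711223034773458 x at y=-300 602.087308362308 -432.54221746399327 -252.3754546478246
scene bar yaw 7.922598445215658 x at y=-300 607.5840252723402 -432.7972715208884 -254.55965922120726
handle top 59 [547.67995799 115.94134209  96.01367128] [539.6515832  107.49130139  85.88454338] [556.65500498 126.63334007 101.18450917]
handle scene 128 [555.21376754 113.68921166  84.16169529] [542.66919821 105.08806953  60.31469002] [560.67071148 124.5238161   99.46692873]
(319, 754, 3) (493, 798, 3)
(601, 591, 3)
```

```bash
cat >> h.py <<'E'
def rk(yaw,tilt=0):  # tool x along yaw (deg), pointing down; tilt>0: fingers point back towards -x
    return R.from_euler('z',yaw,degrees=True)*R.from_euler('y',tilt,degrees=True)*R.from_euler('x',180,degrees=True)
def plan(wps,w,start=None):
    o=get_obs(); p,r=(np.array(o["ee_pos"]),R.from_rotvec(o["orientation"])) if start is None else start
    out=[]
    for tp,tr,n in wps:
        dp=(np.array(tp)-p)/n; dr=(tr*r.inv()).as_rotvec()/n
        for i in range(n):
            r2=R.from_rotvec(dr)*r; s=r.inv().apply(dp)/10; t=np.degrees((r.inv()*r2).as_rotvec())
            out.append(f"{w} "+" ".join(f"{x:g}" for x in list(s.round(2)+0.0)+list(t.round(1)+0.0))); p=p+dp; r=r2
    print("; ".join(out)); return p,r
E
python3 - <<'E'
from h import *
r0=R.from_rotvec(get_obs()["orientation"]); print(r0.as_matrix().round(3))
r=lambda k:R.from_euler('z',-157.7*k,degrees=True)*r0
s=plan([((200,540,400),r(.2),4),((430,100,400),r(.65),9),((575,-283,330),r(1),7)],8.7)
print(s[1].as_matrix().round(3))
E
```

```text
[[-0.97   0.243 -0.   ]
 [ 0.243  0.97  -0.001]
 [ 0.    -0.001 -1.   ]]
8.7 -1.57 -1.31 -4.45 0 0 7.9; 8.7 -1.73 -1.08 -4.45 0 0 7.9; 8.7 -1.86 -0.83 -4.45 0 0 7.9; 8.7 -1.96 -0.57 -4.45 0 0 7.9; 8.7 -5.28 -1.59 0 0 0 7.9; 8.7 -5.45 -0.85 0 0 0 7.9; 8.7 -5.52 -0.1 0 0 0 7.9; 8.7 -5.48 0.66 0 0 0 7.9; 8.7 -5.33 1.41 0 0 0 7.9; 8.7 -5.09 2.12 0 0 0 7.9; 8.7 -4.75 2.8 0 0 0 7.9; 8.7 -4.32 3.43 0 0 0 7.9; 8.7 -3.81 3.99 -0.01 0 0 7.9; 8.7 -3.97 4.3 0.99 0 0 7.9; 8.7 -3.34 4.81 0.99 0 0 7.9; 8.7 -2.65 5.22 0.99 0 0 7.9; 8.7 -1.91 5.53 0.99 0 0 7.9; 8.7 -1.13 5.74 0.99 0 0 7.9; 8.7 -0.33 5.84 0.99 0 0 7.9; 8.7 0.47 5.83 0.99 0 0 7.9
[[ 0.99   0.143 -0.   ]
 [ 0.143 -0.99   0.001]
 [ 0.    -0.001 -1.   ]]
```

View pics/c3.png

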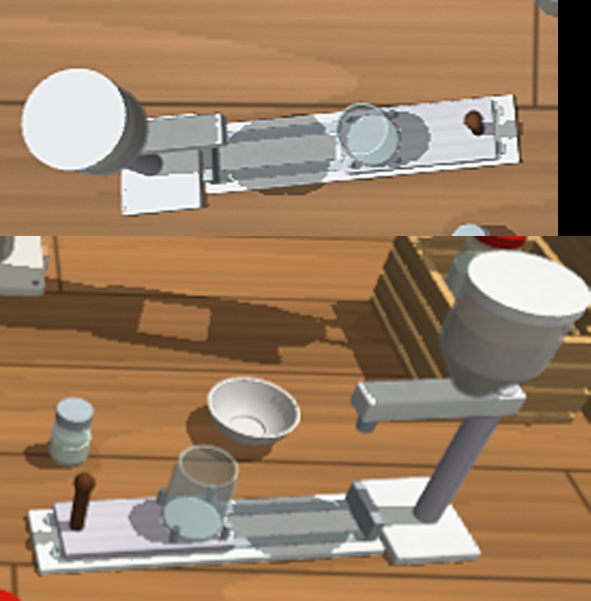

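c3: jar mouth at about (368,133) in the upper panel, handle at (475,122), and the track yawed about +6°. The jar is well away from the spout. Now I'll move to the rack.

Request:
{"op": "play_rows", "data": {"plan": "8.7 -1.57 -1.31 -4.45 0 0 7.9; 8.7 -1.73 -1.08 -4.45 0 0 7.9; 8.7 -1.86 -0.83 -4.45 0 0 7.9; 8.7 -1.96 -0.57 -4.45 0 0 7.9; 8.7 -5.28 -1.59 0 0 0 7.9; 8.7 -5.45 -0.85 0 0 0 7.9; 8.7 -5.52 -0.1 0 0 0 7.9; 8.7 -5.48 0.66 0 0 0 7.9; 8.7 -5.33 1.41 0 0 0 7.9; 8.7 -5.09 2.12 0 0 0 7.9; 8.7 -4.75 2.8 0 0 0 7.9; 8.7 -4.32 3.43 0 0 0 7.9; 8.7 -3.81 3.99 0 0 0 7.9; 8.7 -3.97 4.3 0.99 0 0 7.9; 8.7 -3.34 4.81 0.99 0 0 7.9; 8.7 -2.65 5.22 0.99 0 0 7.9; 8.7 -1.91 5.53 0.99 0 0 7.9; 8.7 -1.13 5.74 0.99 0 0 7.9; 8.7 -0.33 5.84 0.99 0 0 7.9; 8.7 0.47 5.83 0.99 0 0 7.9"}}

```text
t: 2.6
ee_pos: [572.8, -285.7, 330.6]
orientation: [-3.134, -0.209, 0.001]
ft_force: [0.9, 0.6, -0.4]
width: 86.9
```

```bash
python3 - <<'E'
from h import *
o=get_obs(); print(o["qpos"].round(2))
Rt=rk(8.5,27); z=Rt.as_matrix()[:,2]; print(z, Rt.as_matrix().round(2))
g=np.array([526.5,-288,177]); tcp=g+19*z; print(tcp)
plan([(tcp-85*z,Rt,5)],8.7)
E
```

```text
[-0.48  0.35  1.49  0.    1.31  0.96]
[-0.44900381 -0.06710407 -0.89100652] [[ 0.88  0.15 -0.45]
 [ 0.13 -0.99 -0.07]
 [-0.45  0.   -0.89]]
[ 517.96892768 -289.2749773   160.07087604]
8.7 -0.32 -0.09 1.9 0 -5.4 -0.2; 8.7 -0.14 -0.09 1.92 0 -5.4 -0.2; 8.7 0.04 -0.09 1.92 0 -5.4 -0.2; 8.7 0.22 -0.09 1.91 0 -5.4 -0.2; 8.7 0.4 -0.09 1.88 0 -5.4 -0.2
```

Request:
{"op": "play_rows", "data": {"plan": "8.7 -0.32 -0.09 1.9 0 -5.4 -0.2; 8.7 -0.14 -0.09 1.92 0 -5.4 0; 8.7 0.04 -0.09 1.92 0 -5.4 0; 8.7 0.22 -0.09 1.91 0 -5.4 0; 8.7 0.4 -0.09 1.88 0 -5.4 0; 8.7 0 0 0 0 0 0"}}

```text
t: 3.35
ee_pos: [555.5, -280.7, 233.5]
orientation: [3.016, 0.217, -0.731]
ft_force: [-0.6, -0.1, -0.0]
width: 87.2
```

```bash
python3 - <<'E'
from h import *
import pickle
im=cam("wrist"); pickle.dump(im,open("w.pkl","wb")); o=get_obs()
Rt=R.from_rotvec(o["orientation"]).as_matrix()
print(o["ee_pos"],o["orientation"],im["eye"],(Rt.T@Rm(im)).round(2))
k=im["pixels"][...,::-1].copy()
for p in [(526.5,-288,189.5),(525,-290,180),(513,-292,191)]:
    x=proj(im,p); print(p,np.round(x,1)); cv2.circle(k,(int(x[0]),int(x[1])),2,(0,0,255),-1)
cv2.imwrite("pics/w1.png",k)
E
```

```text
[ 555.97566022 -281.24189857  235.1866157 ] [ 3.01636446  0.21557221 -0.72582065] [ 693.21019845 -261.09020896  344.15189348] [[ 0.   -0.96 -0.27]
 [ 1.    0.   -0.  ]
 [ 0.   -0.27  0.96]]
(526.5, -288, 189.5) [325.8 271. ]
(525, -290, 180) [328.3 262.4]
(513, -292, 191) [328.7 286.5]
```

View pics/w1.png

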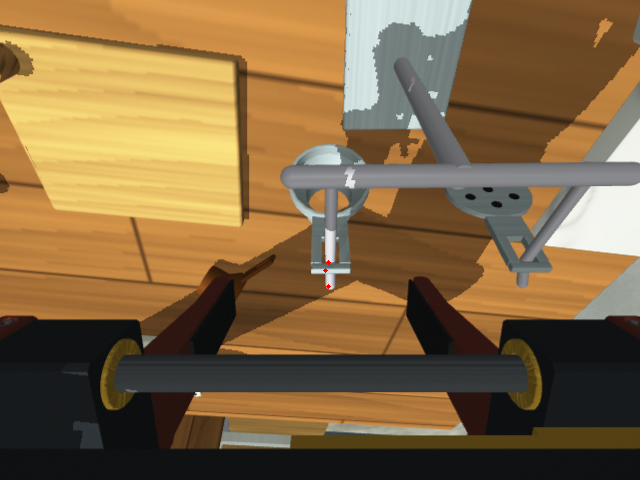

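The wrist view shows the funnel tab's top edge at (330,271) with the hook bar at its centre. The predicted points lie on it to within about 2 mm. I'll shift about 2 mm in tool y, then descend and grip.

Request:
{"op": "play_rows", "data": {"plan": "8.7 0 0.25 1.5 0 0 0; 8.7 0 0 2 0 0 0; 8.7 0 0 2 0 0 0; 8.7 0 0 1.6 0 0 0; 8.7 0 0 1.3 0 0 0; 5 0 0 0 0 0 0; 2 0 0 0 0 0 0; 2 0 0 0 0 0 0; 2 0 0 0 0 0 0; 2 0 0 0 0 0 0; 2 0 0 0 0 0 0"}}

```text
t: 4.78
ee_pos: [518.7, -289.5, 161.8]
orientation: [3.016, 0.214, -0.724]
ft_force: [-0.1, -0.7, 0.6]
width: 30.8
```

Request:
{"op": "play_rows", "data": {"plan": "1.5 0 0 0 0 0 0; 1.5 0 0 0 0 0 0; 1.5 0 0 0 0 0 0; 1.5 0 0 0 0 0 0"}}

```text
t: 5.28
ee_pos: [518.7, -289.6, 161.7]
orientation: [3.016, 0.214, -0.724]
ft_force: [1.1, -0.4, -0.1]
width: 25.4
```

Request:
{"op": "play_rows", "data": {"plan": "1.5 -0.27 0 -0.53 0 0 0; 1.5 -0.27 0 -0.54 0 0 0; 1.5 0 0 0 0 0 0; 1.5 0 0 0 0 0 0"}}

```text
t: 5.78
ee_pos: [518.8, -289.6, 173.9]
orientation: [3.015, 0.214, -0.723]
ft_force: [0.9, -1.3, -0.7]
width: 25.9
```

Request:
{"op": "play_rows", "data": {"plan": "1.5 -0.89 0 0.45 0 0 0; 1.5 -0.89 0 0.45 0 0 0; 1.5 -0.89 0 0.45 0 0 0; 1.5 -0.89 0 0.45 0 0 0; 1.5 0 0 0 0 0 0"}}

```text
t: 6.4
ee_pos: [478.2, -295.2, 173.9]
orientation: [3.016, 0.213, -0.725]
ft_force: [-0.5, 0.6, -1.1]
width: 25.4
```

```bash
python3 - <<'E'
from h import *
s=plan([((468,-180,200),rk(8.5,27),3),((465,-128,150),rk(8.5,-28),6)],1.5)
E
```

```text
1.5 -0.22 -3.85 -0.86 -0.1 0 -0.1; 1.5 -0.21 -3.85 -0.87 -0.1 0 -0.1; 1.5 -0.2 -3.85 -0.87 -0.1 0 -0.1; 1.5 0.45 -0.86 0.71 0 9.2 0; 1.5 0.33 -0.86 0.77 0 9.2 0; 1.5 0.2 -0.86 0.81 0 9.2 0; 1.5 0.07 -0.86 0.83 0 9.2 0; 1.5 -0.06 -0.86 0.83 0 9.2 0; 1.5 -0.19 -0.86 0.81 0 9.2 0
```

Request:
{"op": "play_rows", "data": {"plan": "1.5 -0.22 -3.85 -0.86 0 0 0; 1.5 -0.21 -3.85 -0.87 0 0 0; 1.5 -0.2 -3.85 -0.87 0 0 0; 1.5 0.45 -0.86 0.71 0 9.2 0; 1.5 0.33 -0.86 0.77 0 9.2 0; 1.5 0.2 -0.86 0.81 0 9.2 0; 1.5 0.07 -0.86 0.83 0 9.2 0; 1.5 -0.06 -0.86 0.83 0 9.2 0; 1.5 -0.19 -0.86 0.81 0 9.2 0; 1.5 0 0 0 0 0 0; 1.5 0 0 0 0 0 0"}}

```text
t: 7.78
ee_pos: [470.1, -126.6, 154.6]
orientation: [-3.017, -0.228, -0.64]
ft_force: [0.7, -0.1, -1.6]
width: 25.4
```

```bash
python3 - <<'E'
from h import *
import pickle
o=get_obs(); print(o["t"],o["ee_pos"],o["qpos"].round(2),o["width"])
im=cam("scene"); pickle.dump(im,open("s2.pkl","wb"))
k=im["pixels"][150:310,180:400,::-1].copy()
Rt=R.from_rotvec(o["orientation"]).as_matrix(); F=o["ee_pos"]+np.array([51.2*.989,51.2*.147,-54])  # expected funnel origin
d=R.from_euler('ZY',[8.5,7],degrees=True).apply([0,0,1])
for t in(0,52):
    x=proj(im,F+t*d); cv2.circle(k,(int(round(x[0]))-180,int(round(x[1]))-150),1,(0,0,255),-1)
cv2.imwrite("pics/s2.png",cv2.resize(k,None,fx=3.5,fy=3.5,interpolation=cv2.INTER_CUBIC))
E
```

```text
7.775 [ 470.06419547 -126.60063315  154.57521632] [-0.44  0.23  2.22  0.64  0.42  0.43] 25.381228881313678
```

View pics/s2.png

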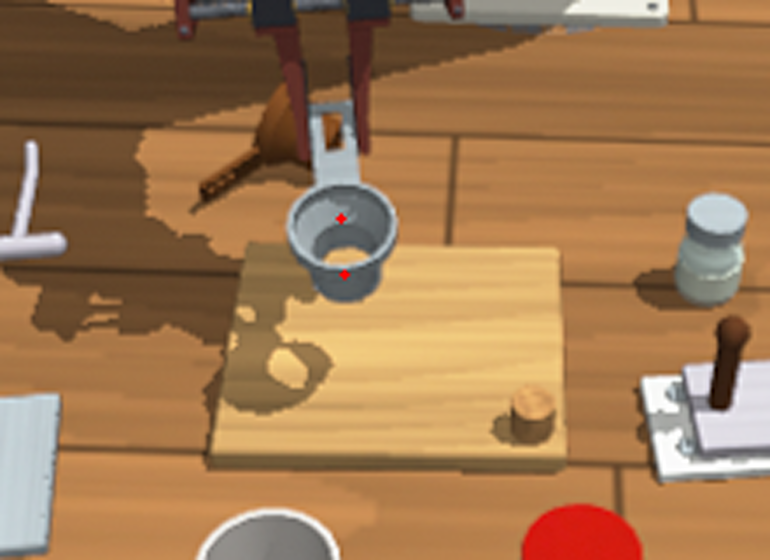

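Request:
{"op": "play_rows", "data": {"plan": "1.5 0 0 0 0 4 0; 1.5 -0.66 0 1.24 0 0 0; 1.5 -0.66 0 1.24 0 0 0; 1.5 -0.66 0 1.24 0 0 0; 1.5 -0.66 0 1.24 0 0 0; 1.5 -0.47 0 0.88 0 0 0; 1.5 0 0 0 0 0 0"}}

```text
t: 8.7
ee_pos: [469.9, -124.7, 87.5]
orientation: [-2.986, -0.226, -0.744]
ft_force: [-0.4, 0.2, -0.8]
width: 25.7
```

Request:
{"op": "play_rows", "data": {"plan": "1.5 -0.19 0 0.35 0 0 0; 1.5 -0.19 0 0.35 0 0 0; 1.5 0 0 0 0 0 0"}}

```text
t: 9.07
ee_pos: [469.7, -124.7, 80.4]
orientation: [-2.986, -0.226, -0.746]
ft_force: [-0.4, -0.6, -1.2]
width: 25.7
```

Request:
{"op": "play_rows", "data": {"plan": "1.5 -0.09 0 0.18 0 0 0; 1.5 -0.09 0 0.18 0 0 0; 1.5 0 0 0 0 0 0"}}

```text
t: 9.45
ee_pos: [469.0, -124.5, 75.8]
orientation: [-2.986, -0.225, -0.745]
ft_force: [0.6, -0.6, -1.1]
width: 25.9
```

Request:
{"op": "play_rows", "data": {"plan": "1.5 -0.07 0 0.13 0 0 0; 1.5 -0.07 0 0.13 0 0 0; 1.5 0 0 0 0 0 0"}}

```text
t: 9.82
ee_pos: [469.0, -124.5, 73.1]
orientation: [-2.986, -0.224, -0.746]
ft_force: [-4.0, -0.0, 5.2]
width: 25.7
```

Request:
{"op": "play_rows", "data": {"plan": "3.5 0 0 -0.05 0 0 0; 5 0 0 0 0 0 0; 7 0 0 0 0 0 0; 8.7 0 0 0 0 0 0; 8.7 0 0 0 0 0 0; 8.7 0 0 0 0 0 0; 8.7 0 0 0 0 0 0; 8.7 0 0 -2 0 0 0; 8.7 0 0 -4 0 0 0; 8.7 0 0 -5 0 0 0; 8.7 0 0 -5 0 0 0; 8.7 0 0 0 0 0 0"}}

```text
t: 11.32
ee_pos: [395.7, -139.9, 217.1]
orientation: [-2.989, -0.226, -0.755]
ft_force: [0.9, 0.2, -0.6]
width: 87.3
```

```bash
python3 - <<'E'
from h import *
import pickle
o=get_obs(); print(o["t"],o["ee_pos"],o["qpos"].round(2),o["width"])
T=cam("top"); S=cam("scene"); pickle.dump((T,S),open("p3.pkl","wb"))
for n,im in(("top",T),("scene",S)):
    P=pts(im).reshape(-1,3)
    q=P[(abs(P[:,0]-522)<48)&(abs(P[:,1]+120)<45)&(P[:,2]>58)&(P[:,2]<78)]
    (c,r)=cv2.minEnclosingCircle(q[:,:2].astype(np.float32)); print(n,len(q),q.min(0),q.max(0),np.round(c,1),r)
    b=P[(abs(P[:,0]-495)<100)&(abs(P[:,1]+91)<60)&(abs(P[:,2]-18)<5)]; print(" board z",np.median(b[:,2]))
k=T["pixels"][230:335,310:425,::-1]; a=cv2.resize(k,(460,420),interpolation=cv2.INTER_CUBIC)
cv2.imwrite("pics/p3.png",a)
E
```

```text
11.325 [ 395.69907282 -139.8924214   217.08748523] [-0.62 -0.01  2.32  0.68  0.57  0.26] 87.29728905238635
top 219 [ 474.08454185 -143.85344195   58.03076585] [551.52685886 -82.19649595  75.90170478] [ 511.5 -117.6] 40.0794792175293
 board z 17.75947668531512
scene 331 [ 474.13107749 -147.1408836    58.02947988] [554.05476739 -84.22610944  76.65221661] [ 513.4 -118.2] 41.68404769897461
 board z 16.35765525137515
```

View pics/p3.png

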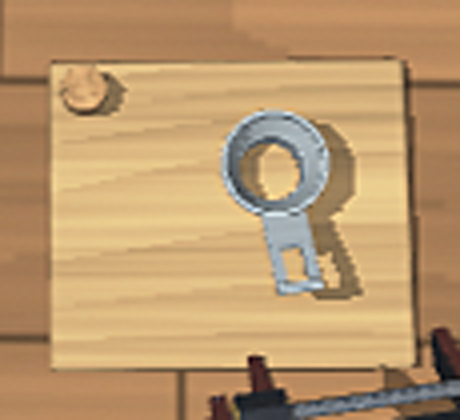

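```bash
python3 - <<'E'
from h import *
import pickle
T,S=pickle.load(open("p3.pkl","rb")); print(ray(T,378.75,270.5,70),get_obs()["ee_pos"])
plan([((521,-114.5,150),rk(9,0),5)],8.7)
E
```

```text
[ 518.21189184 -114.33603743   70.        ] [ 395.41933389 -138.81475536  214.1198271 ]
8.7 1.65 -0.07 2.34 -0.2 -5.6 -0.1; 8.7 1.87 -0.08 2.17 -0.2 -5.6 -0.1; 8.7 2.07 -0.08 1.97 -0.2 -5.6 -0.1; 8.7 2.26 -0.08 1.76 -0.2 -5.6 -0.1; 8.7 2.42 -0.09 1.53 -0.2 -5.6 -0.1
```

Request:
{"op": "play_rows", "data": {"plan": "8.7 1.65 -0.07 2.34 -0.2 -5.6 -0.1; 8.7 1.87 -0.08 2.17 -0.2 -5.6 -0.1; 8.7 2.07 -0.08 1.97 -0.2 -5.6 -0.1; 8.7 2.26 -0.08 1.76 -0.2 -5.6 -0.1; 8.7 2.42 -0.09 1.53 -0.2 -5.6 -0.1; 8.7 0 0 0 0 0 0"}}

```text
t: 12.18
ee_pos: [522.4, -112.2, 145.7]
orientation: [-3.129, -0.255, 0.004]
ft_force: [-0.3, -0.2, 0.7]
width: 87.3
```

```bash
python3 - <<'E'
from h import *
o=get_obs(); print(o["t"],o["ee_pos"],R.from_rotvec(o["orientation"]).as_matrix().round(3))
W=cam("wrist"); P=pts(W)
m=(abs(P[...,0]-520)<45)&(abs(P[...,1]+114)<42)&(P[...,2]>58)&(P[...,2]<78)
q=P[m]; print(len(q),q.min(0),q.max(0), W["range_z"][m].mean())
k=W["pixels"][...,::-1].copy(); x=proj(W,(520,-114.5,70)); print(x); cv2.circle(k,(int(x[0]),int(x[1])),2,(0,0,255),-1); cv2.imwrite("pics/w3.png",k)
E
```

```text
12.175 [ 522.44113354 -112.19541233  145.7318141 ] [[ 0.987  0.162 -0.003]
 [ 0.162 -0.987  0.002]
 [-0.002 -0.003 -1.   ]]
2648 [ 475.04102194 -147.15052456   58.0030812 ] [551.0583945  -83.90522525  75.93904509] 255.68686
(np.float64(323.6507519837912), np.float64(254.79811910293176))
```

View pics/w3.png

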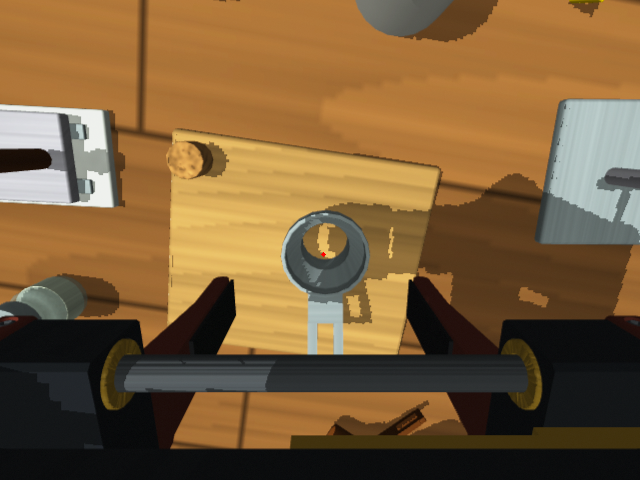

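The wrist view shows the funnel standing upright, its rim centre at about (325,254) on the predicted spot and its tab in line with the tool. I'll descend and grip the rim.

Request:
{"op": "play_rows", "data": {"plan": "8.7 -0.28 0.25 2 0 0 0; 8.7 0 0 2.5 0 0 0; 8.7 0 0 2.5 0 0 0; 8.7 0 0 2 0 0 0; 8.7 0 0 1 0 0 0; 6 0 0 0 0 0 0; 5 0 0 0 0 0 0; 5 0 0 0 0 0 0; 5 0 0 0 0 0 0; 5 0 0 0 0 0 0"}}

```text
t: 13.48
ee_pos: [519.0, -117.1, 50.3]
orientation: [3.131, 0.25, 0.004]
ft_force: [-0.7, -0.0, 6.8]
width: 64.1
```

Request:
{"op": "play_rows", "data": {"plan": "5 0 0 0 0 0 0; 5 0 0 -0.3 0 0 0; 5 0 0 -1 0 0 0; 5 0 0 -1 0 0 0; 5 0 0 0 0 0 0"}}

```text
t: 14.1
ee_pos: [519.3, -117.2, 73.7]
orientation: [3.131, 0.25, 0.006]
ft_force: [0.0, 0.7, -0.8]
width: 64.0
```

```bash
python3 - <<'E'
from h import *
plan([((510,-100,215),rk(8.5,0),3),((440,220,215),rk(6,0),6)],5)
E
```

```text
5 -0.2 -0.61 -4.71 0 -0.1 0.2; 5 -0.21 -0.61 -4.71 0 -0.1 0.2; 5 -0.21 -0.61 -4.71 0 -0.1 0.2; 5 -0.37 -5.45 0 0 0 0.4; 5 -0.41 -5.44 0 0 0 0.4; 5 -0.44 -5.44 0 0 0 0.4; 5 -0.48 -5.44 0 0 0 0.4; 5 -0.52 -5.43 0 0 0 0.4; 5 -0.56 -5.43 0 0 0 0.4
```

Request:
{"op": "play_rows", "data": {"plan": "5 -0.2 -0.6 -4.7 0 0 0.2; 5 -0.2 -0.6 -4.7 0 0 0.2; 5 -0.2 -0.6 -4.7 0 0 0.2; 5 -0.4 -5.4 0 0 0 0.4; 5 -0.4 -5.4 0 0 0 0.4; 5 -0.4 -5.4 0 0 0 0.4; 5 -0.5 -5.4 0 0 0 0.4; 5 -0.5 -5.4 0 0 0 0.4; 5 -0.5 -5.4 0 0 0 0.4; 5 0 0 0 0 0 0; 5 0 0 0 0 0 0"}}

```text
t: 15.48
ee_pos: [440.1, 217.2, 213.3]
orientation: [3.137, 0.169, 0.002]
ft_force: [-0.1, 0.1, -1.8]
width: 64.0
```

```bash
python3 - <<'E'
from h import *
import pickle
o=get_obs(); print(o["t"],o["ee_pos"],R.from_rotvec(o["orientation"]).as_matrix().round(3))
W=cam("wrist"); T=cam("top"); pickle.dump((W,T),open("p4.pkl","wb"))
k=W["pixels"][...,::-1].copy()
for p in [(530,227.5,106),(536,236,106),(548,117,100)]:
    x=proj(W,p); print(np.round(x,1)); cv2.circle(k,(int(x[0]),int(x[1])),2,(0,0,255),-1)
cv2.imwrite("pics/w4.png",k)
P=pts(W); q=P[(abs(P[...,0]-545)<30)&(abs(P[...,1]-117)<30)&(P[...,2]>82)&(P[...,2]<104)]; print("handle",len(q),q.min(0),q.max(0)) if len(q) else 0
q=P[(abs(P[...,0]-532)<50)&(abs(P[...,1]-230)<50)&(P[...,2]>98)&(P[...,2]<112)]; print("rim",len(q),q.min(0),q.max(0)) if len(q) else 0
E
```

```text
15.475 [440.12176783 217.23631422 213.34403623] [[ 0.994  0.108  0.001]
 [ 0.108 -0.994 -0.   ]
 [ 0.001  0.001 -1.   ]]
[319.8 120.5]
[309.  110.5]
[470.1 112.4]
handle 662 [538.34052851 106.48708887  82.08756132] [558.43282674 125.65813671 103.15620853]
rim 1268 [506.87489737 205.44637287  98.01772469] [564.37201845 262.83635876 108.90884119]
```

View pics/w4.png

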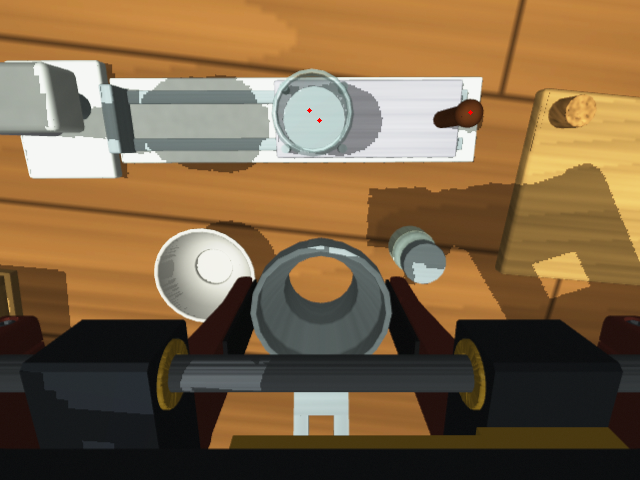

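```bash
python3 - <<'E'
from h import *
import pickle
W,T=pickle.load(open("p4.pkl","rb")); P=pts(W)
o=get_obs(); c=o["ee_pos"]; Rt=R.from_rotvec(o["orientation"]).as_matrix()
L=(P-c)@Rt   # tool frame
v,u=np.mgrid[:480,:640]
m=(abs(L[...,1])<31)&(L[...,0]>-45)&(L[...,0]<50)&(L[...,2]>-40)&(L[...,2]<45)&(v<355)&(v>230)
q=L[m]; print(len(q))
for a in range(-30,45,5):
    k=q[(q[:,2]>=a)&(q[:,2]<a+5)]
    if len(k)>5: print(a,len(k),k.min(0).round(1),k.max(0).round(1))
# jar rim circle
from scipy.optimize import least_squares
r=P[(abs(P[...,0]-535)<32)&(abs(P[...,1]-234)<32)&(P[...,2]>101)&(P[...,2]<109)]
f=least_squares(lambda x:np.hypot(r[:,0]-x[0],r[:,1]-x[1])-x[2],[535,234,28],loss="soft_l1"); print("rim fit",f.x,len(r))
E
```

```text
11404
-30 59 [ -9.8  30.6 -29.9] [  8.8  31.  -25.1]
-25 840 [-20.2 -31.  -25. ] [ 31.6  31.  -20. ]
-20 1729 [-23.4 -31.  -20. ] [ 32.1  31.  -15. ]
-15 893 [-26.7 -30.2 -15. ] [ 32.3  31.  -10. ]
-10 1984 [-28.9 -30.1 -10. ] [31.9 30.9 -5. ]
-5 2147 [-26.8 -27.5  -5. ] [23.3 31.  -0. ]
0 1790 [-23.5 -24.1   0. ] [22.9 22.1  5. ]
5 497 [-20.9 -20.5   5. ] [19.  18.5 10. ]
10 354 [-19.9 -20.2  10. ] [ 4.3 18.1 15. ]
15 306 [-19.3 -20.1  15. ] [ 2. 18. 20.]
20 303 [-19.4 -20.1  20. ] [ 1.4 18.  24.9]
25 270 [-19.3 -20.1  25. ] [21.9 18.  30. ]
30 90 [-19.4 -20.1  30. ] [22.  17.1 32.7]
rim fit [535.29482015 234.10921758  27.05465603] 1175
```

w4: jar mouth centre at (312,110), which is (535.3,234.1) by depth. The funnel hangs upright in the jaws. I'll move over the mouth.

Request:
{"op": "play_rows", "data": {"plan": "5 3.2 -0.2 0 0 0 0; 5 3.2 -0.2 0 0 0 0; 5 3.2 -0.15 0 0 0 0; 5 0 0 2 0 0 0; 5 0 0 2 0 0 0; 5 0 0 1 0 0 0; 5 0 0 0 0 0 0"}}

```text
t: 16.45
ee_pos: [535.2, 232.2, 163.2]
orientation: [3.137, 0.166, 0.001]
ft_force: [0.3, 0.8, -0.5]
width: 64.0
```

```bash
python3 - <<'E'
from h import *
o=get_obs(); Rt=R.from_rotvec(o["orientation"]).as_matrix(); print(o["ee_pos"],Rt.round(3).tolist())
print("to go tool cm",(Rt.T@(np.array([535.1,233.1,106.3])-o["ee_pos"])/10).round(2))
W=cam("wrist"); P=pts(W); q=P[(abs(P[...,0]-535)<32)&(abs(P[...,1]-234)<32)&(P[...,2]>100)&(P[...,2]<110)]; print(len(q),q.min(0),q.max(0)); cv2.imwrite("pics/w5.png",W["pixels"][...,::-1])
E
```

```text
[535.22502167 232.17817423 163.1641642 ] [[0.994, 0.105, 0.001], [0.105, -0.994, -0.0], [0.0, 0.001, -1.0]]
to go tool cm [-0.01 -0.1   5.69]
1089 [506.43954973 207.00320967 100.02087437] [564.31968509 262.81741853 108.46511433]
```

Request:
{"op": "play_rows", "data": {"plan": "5 0 -0.1 1.5 0 0 0; 5 0 0 1.5 0 0 0; 5 0 0 1 0 0 0; 5 0 0 0.7 0 0 0; 5 0 0 0 0 0 0"}}

```text
t: 17.12
ee_pos: [535.0, 234.1, 116.0]
orientation: [3.137, 0.168, 0.001]
ft_force: [-0.0, -0.4, -0.5]
width: 64.1
```

Request:
{"op": "play_rows", "data": {"plan": "5 0 0 0.3 0 0 0; 5 0 0 0.3 0 0 0; 5 0 0 0.2 0 0 0; 5 0 0 0 0 0 0"}}

```text
t: 17.62
ee_pos: [535.3, 234.2, 108.6]
orientation: [3.137, 0.168, 0.003]
ft_force: [-0.3, -0.1, -0.9]
width: 64.2
```

Request:
{"op": "play_rows", "data": {"plan": "5 0 0 0.15 0 0 0; 5 0 0 0.15 0 0 0; 5 0 0 0 0 0 0"}}

```text
t: 18.0
ee_pos: [535.3, 234.2, 106.5]
orientation: [-3.137, -0.168, -0.003]
ft_force: [-3.6, -2.3, 8.3]
width: 64.0
```

Request:
{"op": "play_rows", "data": {"plan": "5 0 0 -0.1 0 0 0; 6.8 0 0 0 0 0 0; 7.8 0 0 0 0 0 0; 8.7 0 0 0 0 0 0; 8.7 0 0 0 0 0 0; 8.7 0 0 0 0 0 0; 8.7 0 0 0 0 0 0; 8.7 0 0 -2 0 0 0; 8.7 0 0 -4 0 0 0; 8.7 0 0 -5 0 0 0; 8.7 0 0 -4 0 0 0; 8.7 0 0 0 0 0 0"}}

```text
t: 19.5
ee_pos: [537.0, 235.0, 260.4]
orientation: [-3.135, -0.168, -0.013]
ft_force: [0.1, -0.2, -0.3]
width: 87.3
```

```bash
python3 - <<'E'
from h import *
o=get_obs(); print(o["t"],o["ee_pos"],o["qpos"].round(2))
W=cam("wrist"); P=pts(W); q=P[(abs(P[...,0]-535)<40)&(abs(P[...,1]-234)<40)&(P[...,2]>112)&(P[...,2]<135)]; print("funnel rim",len(q),q.min(0),q.max(0))
t=q[q[:,2]>122.5]
A=np.c_[t[:,:2],np.ones(len(t))]; f=np.linalg.lstsq(A,t[:,2],rcond=None)[0]; print("rim plane slope",f,len(t))
h=P[(abs(P[...,0]-548)<25)&(abs(P[...,1]-117)<25)&(P[...,2]>82)&(P[...,2]<104)]; print("handle",len(h),h.min(0) if len(h) else 0,h.max(0) if len(h) else 0)
cv2.imwrite("pics/w6.png",W["pixels"][...,::-1])
E
```

```text
19.5 [536.98224503 234.97303451 260.3987818 ] [ 0.39  0.32  1.69 -0.    1.12  1.86]
funnel rim 1878 [495.01922926 202.8931602  112.00895913] [567.75643284 265.70231519 129.22193262]
rim plane slope [3.06981850e-02 5.45093370e-03 1.08618452e+02] 1106
handle 385 [538.77200483 105.86444898  88.24872887] [559.34157978 125.69022024 101.62863901]
```

View pics/w6.png

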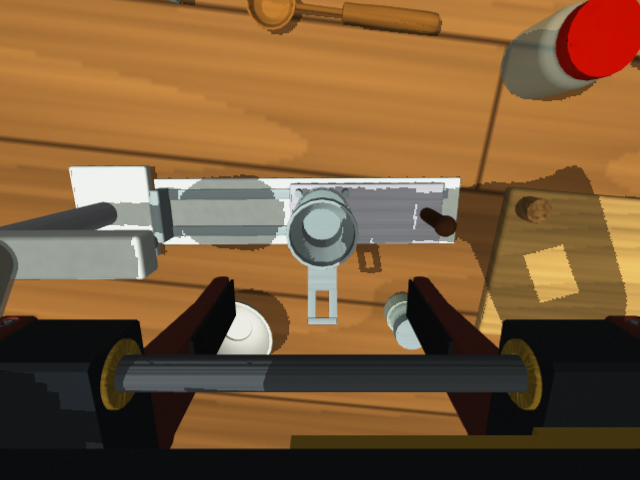

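The funnel is seated: rim centred at (322,228), slope about 0.03 rad, tab pointing at the robot. Next I'll close the fingers, go down on the -y side of the handle and push it. That way the gripper's body stays clear of the funnel and the filler.

Request:
{"op": "play_rows", "data": {"plan": "0 -0.03 4.25 0 0 0 0; 0 -0.03 4.25 0 0 0 0; 0 -0.03 4.25 0 0 0 0; 0 -0.03 4.25 0 0 0 0; 0 0 0 2 0 0 0; 0 0 0 4 0 0 0; 0 0 0 4 0 0 0; 0 0 0 4 0 0 0; 0 0 0 3 0 0 0; 0 0 0 2.5 0 0 0; 0 0 0 0.5 0 0 0; 0 0 0 0 0 0 0"}}

```text
t: 21.05
ee_pos: [551.9, 65.0, 56.2]
orientation: [3.137, 0.168, 0.001]
ft_force: [-0.6, -0.0, 0.5]
width: 0.3
```

Request:
{"op": "play_rows", "data": {"plan": "0 0 -1 0 0 0 0; 0 0 -1 0 0 0 0; 0 0 -0.5 0 0 0 0; 0 0 -0.5 0 0 0 0; 0 0 -0.5 0 0 0 0; 0 0 -0.5 0 0 0 0; 0 0 -0.5 0 0 0 0; 0 0 -0.5 0 0 0 0"}}

```text
t: 22.05
ee_pos: [547.2, 115.0, 56.8]
orientation: [-3.137, -0.168, -0.003]
ft_force: [-0.1, -1.8, 2.7]
width: 0.4
```

Request:
{"op": "play_rows", "data": {"plan": "0 0 -0.7 0 0 0 0; 0 0 -0.8 0 0 0 0; 0 0 -0.8 0 0 0 0; 0 0 -0.8 0 0 0 0; 0 0 -0.8 0 0 0 0; 0 0 -0.8 0 0 0 0; 0 0 -0.8 0 0 0 0; 0 0 -0.7 0 0 0 0; 0 0 -0.5 0 0 0 0; 0 0 -0.3 0 0 0 0; 0 0 0 0 0 0 0"}}

```text
t: 23.42
ee_pos: [539.5, 184.7, 56.6]
orientation: [-3.137, -0.168, -0.003]
ft_force: [-0.1, 0.6, -0.1]
width: 0.9
```

```bash
python3 - <<'E'
from h import *
o=get_obs(); print(o["t"],o["ee_pos"],o["ft_force"])
for n in("wrist","top"):
    W=cam(n); P=pts(W); y=o["ee_pos"][1]+140
    q=P[(abs(P[...,0]-535)<40)&(P[...,1]>y-70)&(P[...,1]<y+60)&(P[...,2]>114)&(P[...,2]<131)]; print(n,len(q),q.min(0) if len(q) else 0,q.max(0) if len(q) else 0)
    h=P[(abs(P[...,0]-540)<30)&(P[...,1]>y-150)&(P[...,1]<y-90)&(P[...,2]>84)&(P[...,2]<104)]; print("handle",len(h),h.min(0) if len(h) else 0,h.max(0) if len(h) else 0)
E
```

```text
23.425 [539.4815899  184.69715471  56.56901283] [-0.10847641  0.55929563 -0.13428241]
wrist 0 0 0
handle 1638 [541.93286044 174.86454521  84.04673817] [551.47925015 215.97876943 103.96427047]
top 133 [495.2867125  311.36668824 114.08706548] [556.43374809 357.54718471 130.80777069]
handle 0 0 0
```

Request:
{"op": "play_rows", "data": {"plan": "0 0 -0.4 0 0 0 0; 0 0 -0.4 0 0 0 0; 0 0 -0.4 0 0 0 0; 0 0 -0.3 0 0 0 0; 0 0 0 0 0 0 0"}}

```text
t: 24.15
ee_pos: [538.0, 199.8, 56.7]
orientation: [-3.137, -0.168, -0.003]
ft_force: [1.2, -0.0, -0.1]
width: 0.4
```

Request:
{"op": "play_rows", "data": {"plan": "0 0 -0.3 0 0 0 0; 0 0 -0.3 0 0 0 0; 0 0 -0.3 0 0 0 0; 0 0 -0.3 0 0 0 0; 0 0 -0.2 0 0 0 0"}}

```text
t: 24.78
ee_pos: [536.5, 213.5, 56.7]
orientation: [-3.137, -0.168, -0.003]
ft_force: [0.4, -2.4, 0.0]
width: 0.4
```

Request:
{"op": "play_rows", "data": {"plan": "0 0 -0.3 0 0 0 0; 0 0 -0.3 0 0 0 0; 0 0 -0.2 0 0 0 0; 0 0 -0.2 0 0 0 0"}}

```text
t: 25.28
ee_pos: [535.4, 223.3, 56.7]
orientation: [-3.137, -0.168, -0.003]
ft_force: [0.2, -3.5, 0.5]
width: 0.5
```

Request:
{"op": "play_rows", "data": {"plan": "0 0 -0.2 0 0 0 0; 0 0 -0.2 0 0 0 0; 0 0 -0.2 0 0 0 0; 0 0 0 0 0 0 0"}}

```text
t: 25.78
ee_pos: [534.8, 229.4, 56.7]
orientation: [-3.137, -0.168, -0.003]
ft_force: [-0.4, -0.5, 0.5]
width: 0.5
```

Request:
{"op": "play_rows", "data": {"plan": "0 0 -0.2 0 0 0 0; 0 0 -0.2 0 0 0 0; 0 0 -0.2 0 0 0 0; 0 0 -0.1 0 0 0 0; 0 0 0 0 0 0 0"}}

```text
t: 26.4
ee_pos: [534.1, 235.6, 56.7]
orientation: [3.136, 0.168, 0.003]
ft_force: [-0.2, -5.1, 1.9]
width: 0.2
```

Request:
{"op": "play_rows", "data": {"plan": "0 0 -0.15 0 0 0 0; 0 0 0 0 0 0 0"}}

```text
t: 26.65
ee_pos: [534.0, 235.8, 56.7]
orientation: [3.135, 0.168, 0.002]
ft_force: [1.4, -12.6, 2.7]
width: 0.6
```

The force rises to 12.6 N with no movement, so the carriage is at its stop. I'll back off.

Request:
{"op": "play_rows", "data": {"plan": "0 0 0 0 0 0 0; 0 0 0.5 0 0 0 0; 0 0 1.5 0 0 0 0; 0 0 3 0 0 0 0; 0 0 3 0 0 0 0; 0 0 0 -4 0 0 0; 0 0 0 -5 0 0 0; 0 0 0 -5 0 0 0; 0 0 3 -3 0 0 0; 0 0 0 0 0 0 0"}}

```text
t: 27.9
ee_pos: [546.9, 127.1, 229.3]
orientation: [-3.136, -0.165, -0.011]
ft_force: [0.6, 0.2, -0.9]
width: 0.4
```

```bash
python3 - <<'E'
from h import *
o=get_obs(); print(o["t"],o["ee_pos"],o["ft_force"])
S=cam("scene"); T=cam("top"); W=cam("wrist")
for n,im in(("scene",S),("top",T),("wrist",W)):
    P=pts(im); h=P[(abs(P[...,0]-534)<25)&(abs(P[...,1]-258)<30)&(P[...,2]>84)&(P[...,2]<104)]; print(n,"handle",len(h),*( (h.min(0).round(1),h.max(0).round(1)) if len(h) else ()))
    q=P[(abs(P[...,0]-522)<40)&(abs(P[...,1]-376)<45)&(P[...,2]>112)&(P[...,2]<129)]; print(" funnel",len(q),*( (q.min(0).round(1),q.max(0).round(1)) if len(q) else ()))
a=cv2.resize(S["pixels"][130:310,340:630,::-1],None,fx=2.7,fy=2.7,interpolation=cv2.INTER_CUBIC); cv2.imwrite("pics/end.png",a)
E
```

```text
27.9 [546.90722718 127.08235812 229.2931048 ] [ 0.57577627  0.1968773  -0.91686596]
scene handle 79 [528.4 245.8  84.1] [545.3 264.1  98.8]
 funnel 389 [482.  343.5 112. ] [553.8 406.6 127.2]
top handle 0
 funnel 178 [482.1 345.  112. ] [551.1 405.  129. ]
wrist handle 485 [523.8 246.1  85.5] [543.6 266.3 102.3]
 funnel 1926 [482.  343.1 112. ] [551.8 391.8 128.8]
```

View pics/end.png

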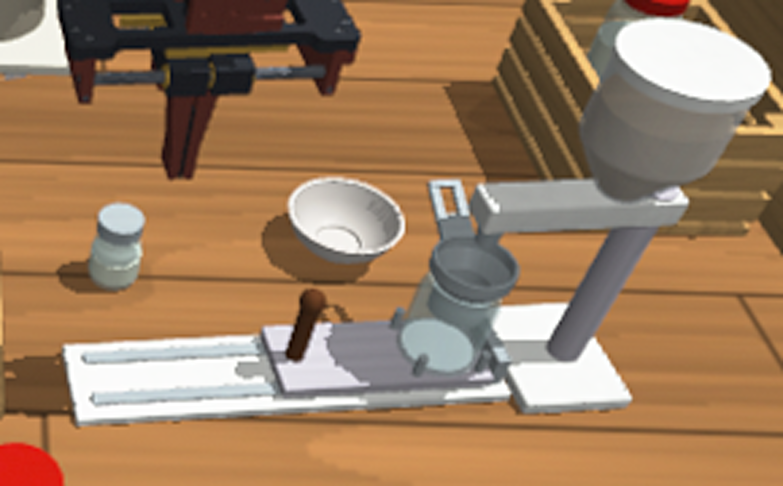

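The carriage is against the stop block, with the jar under the spout. The funnel is seated upright, its rim at about (475,265), and the arm is clear.

```bash
python3 -c "
from h import *
print(close_job())"
```

```text
the job is handed in; nothing more can be done
None
```

The job is done and handed in at about 28 s of the 72 s allowed; it returned no verdict.

- **Unhooking:** I gripped the steel funnel by its tab, raised it 12 mm and drew it off the left hook. The skimmer was not touched.
- **Board:** I set the funnel down on the chopping board and let go. It stood upright on its spout, well clear of the stopper.
- **Seating:** I gripped it again by the rim, lowered it into the jar's mouth until it touched (about 8 N), and released it. Its tab points towards the robot, away from the handle.
- **Sliding:** I pushed the handle with closed fingers instead of gripping it. The last joint's range ruled out a grip that kept clear of the filler and the funnel.

**Last checks:**
- **At the stop:** the push force rose to 12.6 N with no further movement, after about 141 mm of travel. The last picture shows the carriage against the stop block.
- **Funnel:** its rim is centred near (520, 375) mm, within about 2 mm of where I worked out the jar's axis to be. Its rim sloped about 0.03 rad when seated, and it looks upright in the last picture.
- **Robot:** it touches nothing.

**Readings that disagreed:**
- The cameras differed by up to about 8 mm in x early on; close wrist-camera views settled it.
- The rim grip ended about 5 mm higher than planned, with about 7 N of upward force. It held well.

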